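# Weigh the disc from the bottom of the stack

### The arm

A 6-joint arm with a two-finger parallel gripper is mounted at the origin on a cart in front of the work surface, level with it; the furniture and walls round the work are solid. World frame = base frame: x ahead of the robot, y to its left, z up, the work surface at z = 0. Lengths are in m, angles in rad, forces in N, time in s.
With the tool pointing down it reaches from about 0.225 to 0.875 m from the base axis. Payload 3.4 kg.
Tool frame: the origin (TCP) lies at the very end of the fingers, on their centre line; the grasp point (between the pads) lies 19 mm behind it; z points along the fingers, y is the line along which they close (so a half turn about z gives the same grasp; the last joint's range is limited). The gripper opens to 85 mm and grips with 20 to 120 N. Pads are 22 mm wide; open, the fingers measure 114 mm over their backs; the gripper's body (76 mm by 85 mm) begins 54 mm behind the grasp point. The pads swing forward as they close: fully open they stand 13 mm farther back than shut.
Start: joints at [-1.469, 0.276, 1.505, -0, 1.361, -0.121], TCP at [0.127, -0.561, 0.231] pointing down, gripper open.
Joint ranges: [-2.89, 2.89], [-0.75, 2.08], [0.22, 2.7], [-1.18, 4.32], [0.11, 2.71], [-2.7, 2.7]. Speed limits (rad/s): [2.57, 2.57, 3.14, 3.14, 3.14, 3.14].

### API

Orientations are given as a unit quaternion [w, x, y, z].
In Python, from rig import manip gives the robot as it stands. The module is installed in compiled form; this text tells all that it offers.
- The arm moves only by the tool play_rows, never from a script. Its argument "motion" is a list of rows, each a list of 5 numbers: the shift along the tool's x, y, z in units of 40 mm (1.0 is 40 mm), then the turn about the tool's z in units of 10 degrees (1.0 is 10 degrees), then the finger opening in mm, from 0 to 85.4. A call has 1 to 5 rows; each row is the pose to reach, as a shift and turn from the pose commanded when the call began, along the tool's axes at that moment; what a row does not reach only later rows make up. A row lasts 1/8 s, in which the tool goes at most 62.5 mm and 10.7 degrees, less where a joint would pass 70% of its speed; a pose out of reach is approached as far as the arm can. A call with a gripper value outside its range is refused whole. The fingers move at their own pace and stop on an object; "newtons" is the grip in N (left out, the last holds). Time passes only in rows, so rows that repeat a pose let the fingers close. It gives the time, the measured TCP pose, the force, the opening and the grip force at its end, in the units of the state.
- manip.get_state(): the state, without advancing time (a new reading comes with each control period).
- manip.get_image(name): name is "scene" or "top" or "wrist"; returns a dict with "img" (480x640x3 uint8, red, green, blue), "range_z" (480x640 float32, m along the optical axis (not along the pixel's ray), 0 where there is no reading), "fx", "fy", "cx", "cy" (pixels), "R" (3x3) and "t" (3): a world point X has camera coordinates R X + t. Camera axes: x right, y down, z forward; pixel columns grow to the right and rows downward; lengths in m; the calibration is good to about 2 mm. The wrist camera is an equidistant fisheye: a pixel r from the principal point sees the ray r / f radians off the axis. A picture is of the moment at which its call begins.
- manip.sign_off(): hands the job in; it is judged then, once.
The state is a dict: "clock": time; "qpos": joint angles; "qd": joint speeds; "effort": joint torques, N m; "position": TCP position; "ee_rot": TCP orientation; "contact_force": force on the tool from outside, world axes, zero at the start; "moment": the same for the moment, N m; "width": finger opening in m; "gripper_force": force on a finger pad.
Only numpy, scipy, OpenCV 4.12 (cv2) and the standard library are available. Lean on these libraries where they do the work, as an engineer would, in place of code of your own. Each camera call takes 0.05 s, during which the arm holds its last target. There are 200 camera calls.

### The job

The black disc weight is due to be weighed, but it lies at the bottom of its post on the storage stand. Take the two discs above it off and lay them flat side by side on the green mat, set the black disc flat in the middle of the balance pan, then thread the two discs from the mat back onto the post that they came from, the larger one below and the smaller one on top, leaving the stack on the other post as it is. Do not put any disc down on the bare bench.

Things in the scene. Friction and masses are not known exactly. Their poses are not given: they have to be found in the camera images.
- large_black: Black disc weight with a hole, 64 mm diameter, 16 mm thick with an 18 mm bore; origin in the middle of its underside, z up its axis. The one to be weighed. At the start it lies at the bottom of one of the stand's two posts, under a middle and a small disc (only its outer rim shows from above).
- large_brass: Large brass disc weight with a hole, 64 mm diameter, 16 mm thick with an 18 mm bore; origin in the middle of its underside, z up its axis. At the bottom of the other post, under the other middle and small disc; stays there.
- middle_steel: Middle-sized bright steel disc weight with a hole, 50 mm diameter, 16 mm thick with an 18 mm bore; origin in the middle of its underside, z up its axis. Second from the bottom on one of the posts, either one.
- middle_brass: Middle-sized brass disc weight with a hole, 50 mm diameter, 16 mm thick with an 18 mm bore; origin in the middle of its underside, z up its axis. Second from the bottom on one of the posts, either one.
- small_brass: Small brass disc weight with a hole, 36 mm diameter, 16 mm thick with an 18 mm bore; origin in the middle of its underside, z up its axis. On top on one of the posts, either one.
- small_steel: Small bright steel disc weight with a hole, 36 mm diameter, 16 mm thick with an 18 mm bore; origin in the middle of its underside, z up its axis. On top on one of the posts, either one.
- stand: Storage stand, fixed: aluminium base with white top, 200 x 96 mm, top face (on which the bottom discs lie) 12 mm above its origin, and two upright steel posts of 12 mm diameter at x = -55 and x = +55 mm, y = 0 of its frame, with cone tips, ending 68 mm above its origin. Origin in the middle of its underside, x along its length through both posts, z up.
- mat: Soft dark green mat, fixed, 190 x 110 mm, 5 mm thick. Origin in the middle of its underside, x along its length, z up.
- balance: Electronic balance, fixed, light grey, with a round bright steel pan of 100 mm diameter whose top is 52 mm above the origin; origin on the bench directly under the middle of the pan, x away from the keys, z up. Housing 126 mm wide, from x = -120 to +60 mm, up to 43 mm high; display and keys in front of the pan.

How it is judged:
By the outcome, as a careful person would: the job done as asked, in the order asked, and still so for the second after the job is handed in, with the robot touching nothing.
It also fails if it takes over 115 s, if anything falls off the work surface, if the arm or the gripper's body presses on something with over 40 N, if the wrist force passes 120 N, or if a joint passes its speed limit or range.

## Working session

There is one attempt and no reset: what is moved stays moved. The work goes in short steps, Python scripts to look and compute and a tool call to move; the robot and the scene stay as the last step left them, time stands still between calls to the robot, and variables do not carry over. Pictures are saved under pics/ and viewed, at most 14 in all, crops included, and the job is handed in when it is done.

Besides the shell and the picture viewer there is one more tool, called after "Request:" as name([rows], argument=value, ...), one row to a line, values as JSON. play_rows: Moves the arm, as the interface text tells. Its arguments: {"type":"object","properties":{"motion":{"type":"array","items":{"type":"array","items":{"type":"number"}}},"newtons":{"type":"number"}},"required":["motion"]}

```bash
mkdir -p pics; python3 - <<'E'
from rig import manip
import cv2,numpy as np
s=manip.get_state();print(s)
for n in("top","scene"):
    d=manip.get_image(n);cv2.imwrite(f"pics/{n}0.png",d["img"][:,:,::-1]);np.savez(f"{n}0.npz",**d)
    print(n,d["fx"],d["fy"],d["cx"],d["cy"],d["R"].round(4).tolist(),d["t"])
E
```

```text
{'clock': 0.0, 'qpos': array([-1.46896469e+00,  2.76620194e-01,  1.50614225e+00,  1.33344504e-05,
        1.36071734e+00, -1.21005498e-01]), 'qd': array([-0.00061635, -0.00069332,  0.0003105 , -0.00016399,  0.00051013,
       -0.00122016]), 'effort': array([ 4.50601483e-04, -4.16777050e+01, -2.45804822e+01, -6.64750951e-05,
        1.09242741e-02,  5.06658310e-06]), 'position': array([ 0.12701493, -0.56024574,  0.23042172]), 'ee_rot': array([-9.43459974e-04,  9.93799083e-01,  1.11186747e-01,  1.55647891e-05]), 'contact_force': array([-0.44276327, -0.22516074, -0.24932175]), 'moment': array([ 0.0221594 , -0.00845972, -0.05097771]), 'gripper_force': 0.0, 'width': 0.08516716536296177}
top 559.5571274296332 559.5571274296332 318.5759006719016 239.43366027116218 [[-0.1598, -0.9871, -0.0038], [-0.9664, 0.1572, -0.2033], [0.2013, -0.0289, -0.9791]] [0.29745144 0.49451978 0.88006084]
scene 494.9024088561561 494.9024088561561 321.9429648826078 243.3553191041736 [[-0.8236, -0.5671, -0.0004], [-0.3338, 0.4853, -0.8081], [0.4585, -0.6654, -0.589]] [0.54276627 0.10690904 0.8143217 ]
```

View pics/top0.png

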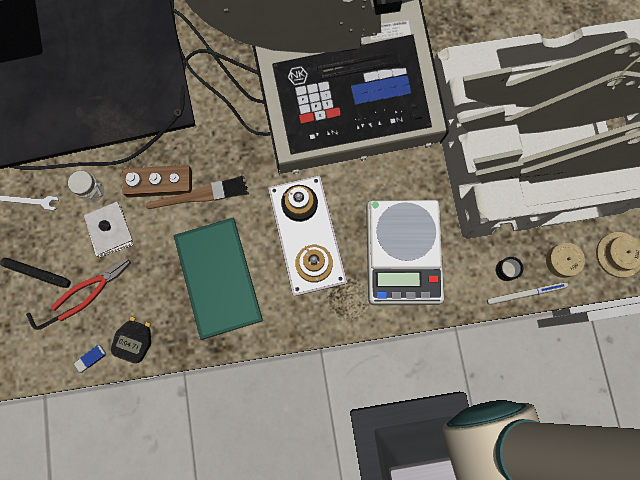

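View pics/scene0.png

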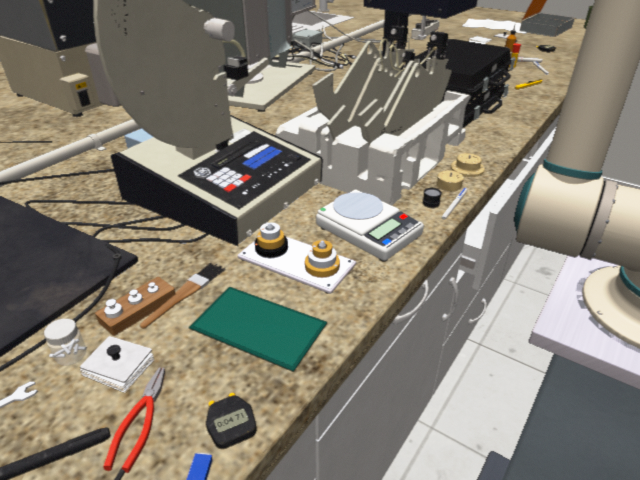

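The top view shows the black disc's post at about (299,200), carrying middle brass and small steel. The other post is at (314,263), the mat at about (218,278) and the pan at about (406,231). The scene view agrees.

```bash
cat > h.py <<'E'
import numpy as np,cv2
from scipy.spatial.transform import Rotation as Ro
def ray(d,u,v,z):
    """pixel -> world point on the plane at height z"""
    R,t=d["R"],d["t"]; c=-R.T@t
    w=R.T@np.array([(u-d["cx"])/d["fx"],(v-d["cy"])/d["fy"],1.]); return c+w*(z-c[2])/w[2]
def big(m):
    cs,_=cv2.findContours(m.astype(np.uint8),cv2.RETR_EXTERNAL,cv2.CHAIN_APPROX_NONE); return max(cs,key=cv2.contourArea)
def rect(d,m,z):
    c=big(m)[:,0]; p=np.array([ray(d,u,v,z)[:2] for u,v in c])
    return cv2.minAreaRect((p*1000).astype(np.float32))
def pts(d):
    """world point of every pixel from the range image"""
    v,u=np.mgrid[:480,:640]; Z=d["range_z"]
    P=np.stack([(u-d["cx"])/d["fx"]*Z,(v-d["cy"])/d["fy"]*Z,Z],-1); return (P-d["t"])@d["R"]
def go(s,x,y,z,yaw=None):
    """row entries from the pose at hand to a tool-down pose; yaw = world angle of closing line, deg"""
    q=s["ee_rot"]; R=Ro.from_quat([q[1],q[2],q[3],q[0]]).as_matrix()
    sh=R.T@(np.array([x,y,z])-s["position"])/.04
    a=np.degrees(np.arctan2(R[1,1],R[0,1])); t=0 if yaw is None else -((yaw-a+90)%180-90)/10
    print("row",sh.round(3),"turn",round(t,3),"closing yaw now",a.round(2),"pos",s["position"].round(4),"q6",s["qpos"][5].round(3))
E
python3 - <<'E'
from h import *
d=dict(np.load("top0.npz"));im=d["img"];hsv=cv2.cvtColor(im,cv2.COLOR_RGB2HSV);P=pts(d)
H,S,V=[hsv[...,i] for i in range(3)]
v,u=np.mgrid[:480,:640]
box=lambda a,b,c,e:(u>a)&(u<b)&(v>c)&(v<e)
print("mat",rect(d,(H>70)&(H<95)&(S>100)&box(165,270,210,345),.005))
m=(V>190)&(S<30)&box(260,350,170,300)
print("stand",rect(d,m,.012))
print("bal",P[231,406],P[200,299],P[263,314])
hi=(P[...,2])
for n,b in(("pan",box(365,450,195,270)),("postA",box(275,325,175,225)),("postB",box(288,340,238,288))):
    zz=hi[b];print(n,np.histogram(zz,bins=np.arange(0,.08,.004)))
    if n=="pan":
        k=b&(abs(hi-.052)<.003); c=big(k)[:,0];p=np.array([ray(d,a,e,.052)[:2] for a,e in c])*1000
        print(cv2.minEnclosingCircle(p.astype(np.float32)),cv2.fitEllipse(p.astype(np.float32)))
    else:
        for z,r in((.06,.018),(.044,.025),(.028,.032)):
            k=b&(abs(hi-z)<.0025)
            if k.sum()<20: continue
            c=big(k)[:,0];p=np.array([ray(d,a,e,z)[:2] for a,e in c])*1000
            print(z,k.sum(),cv2.minEnclosingCircle(p.astype(np.float32)))
for n,b in(("instr",box(280,440,100,165)),):print(n,np.percentile(hi[b],[5,50,95]))
E
```

```text
mat ((508.2403564453125, 396.4851379394531), (188.38531494140625, 108.75177001953125), 7.7651872634887695)
stand ((557.1976318359375, 232.56088256835938), (197.35333251953125, 93.7092056274414), 4.354418754577637)
bal [0.526587   0.06804486 0.05115774] [0.60632602 0.23619194 0.05818589] [0.49729923 0.22822833 0.05436563]
pan (array([ 222,    3,    3,   14,   15,   13,   72,  134,  124,  700, 1280,
        224, 2039,  531,    1,    0,    0,    0,    0]), array([0.   , 0.004, 0.008, 0.012, 0.016, 0.02 , 0.024, 0.028, 0.032,
       0.036, 0.04 , 0.044, 0.048, 0.052, 0.056, 0.06 , 0.064, 0.068,
       0.072, 0.076]))
((526.859130859375, 68.27230834960938), 49.735477447509766) ((526.7723999023438, 68.41064453125), (96.53053283691406, 96.71363830566406), 145.49105834960938)
postA (array([ 56,  72, 763, 272,  19,  51, 248,  72,  20,  52, 211,  34,  28,
        56, 207,  36,  11,   4,   0]), array([0.   , 0.004, 0.008, 0.012, 0.016, 0.02 , 0.024, 0.028, 0.032,
       0.036, 0.04 , 0.044, 0.048, 0.052, 0.056, 0.06 , 0.064, 0.068,
       0.072, 0.076]))
0.06 163 ((611.2218017578125, 236.5480499267578), 17.58439826965332)
0.044 164 ((610.2835083007812, 239.3983612060547), 24.1558837890625)
0.028 240 ((611.6796264648438, 236.6383514404297), 31.557222366333008)
postB (array([ 11,  93, 965, 292,  12,  50, 288,  53,  13,  58, 235,  38,  12,
        60, 217,  35,  14,   1,   0]), array([0.   , 0.004, 0.008, 0.012, 0.016, 0.02 , 0.024, 0.028, 0.032,
       0.036, 0.04 , 0.044, 0.048, 0.052, 0.056, 0.06 , 0.064, 0.068,
       0.072, 0.076]))
0.06 166 ((502.51165771484375, 228.3172149658203), 17.492395401000977)
0.044 167 ((492.05096435546875, 237.63356018066406), 18.636703491210938)
0.028 240 ((501.86175537109375, 238.995849609375), 28.47260856628418)
instr [-0.00155347  0.07553935  0.0870562 ]
```

```bash
python3 - <<'E'
from h import *
from rig import manip
d=dict(np.load("top0.npz"));P=pts(d)
m=(P[...,2]>.06)&(P[...,2]<.2)&(P[...,1]>.1)&(P[...,1]<.32)&(P[...,0]<1)
q=P[m];q=q[np.linalg.norm(q[:,:2]-[.612,.237],axis=1)>.045];q=q[np.linalg.norm(q[:,:2]-[.502,.228],axis=1)>.045]
print("instr min x",np.percentile(q[:,0],[0,1,5]))
k=(P[...,1]>-.35)&(P[...,1]<.2)&(P[...,0]>.3)&(P[...,0]<.7)&(P[...,2]<.5);print("max z right",np.percentile(P[k][:,2],[50,99,100]))
go(manip.get_state(),.612,.237,.2,94.35)
E
```

```text
instr min x [0.67031973 0.67417537 0.68294627]
max z right [0.02706394 0.24352267 0.27731046]
row [ 16.229 -16.759   0.794] turn 0.842 closing yaw now -77.23 pos [ 0.127  -0.5603  0.2305] q6 -0.121
```

Request:
play_rows([
  [7.5,-11.4,0,0.84,60],
  [7.5,-11.4,0,0.84,60],
  [7.5,-11.4,0,0.84,60],
  [7.5,-11.4,0,0.84,60],
  [7.5,-11.4,0,0.84,60],
], newtons=40)

```text
clock: 0.72
position: [0.2371, -0.2662, 0.231]
ee_rot: [-0.0, 0.999, 0.037, 0.0]
contact_force: [1.2, -0.7, -0.1]
width: 0.0597
gripper_force: 0.0
```

Request:
play_rows([
  [10.28,-11.85,0,0,60],
  [10.28,-11.85,0,0,60],
  [10.28,-11.85,0,0,60],
  [10.28,-11.85,0,0,60],
  [10.28,-11.85,0,0,60],
])

```text
clock: 1.35
position: [0.4238, -0.0154, 0.2313]
ee_rot: [0.0, 0.999, 0.038, 0.0]
contact_force: [-0.2, -0.6, -0.2]
width: 0.0601
gripper_force: 0.0
```

```bash
python3 - <<'E'
from h import *
from rig import manip
go(manip.get_state(),.612,.237,.2,94.35)
E
```

```text
row [ 5.174 -5.93   0.779] turn 0.005 closing yaw now -85.6 pos [ 0.4238 -0.0154  0.2313] q6 1.294
```

Request:
play_rows([
  [5.17,-5.93,0.8,0,60],
  [5.17,-5.93,0.8,0,60],
  [5.17,-5.93,0.8,0,60],
  [5.17,-5.93,0.8,0,60],
  [5.17,-5.93,0.8,0,60],
])

```text
clock: 1.98
position: [0.6098, 0.2337, 0.1989]
ee_rot: [0.0, 0.999, 0.038, -0.0]
contact_force: [0.5, -0.6, 0.8]
width: 0.06
gripper_force: 0.0
```

```bash
python3 - <<'E'
from h import *
from rig import manip
d=manip.get_image("wrist");cv2.imwrite("pics/w1.png",d["img"][:,:,::-1]);np.savez("w1.npz",**d)
print(d["fx"],d["cx"],d["cy"],d["R"].round(3).tolist(),-d["R"].T@d["t"])
go(manip.get_state(),.612,.237,.06,94.35)
E
```

```text
371.64829954431775 323.655374470856 241.261232438887 [[0.077, -0.997, 0.001], [-0.944, -0.072, 0.321], [-0.32, -0.026, -0.947]] [0.69253537 0.24068755 0.34138259]
row [-0.084  0.109  3.413] turn 0.017 closing yaw now -85.48 pos [0.6145 0.2407 0.1965] q6 1.755
```

View pics/w1.png

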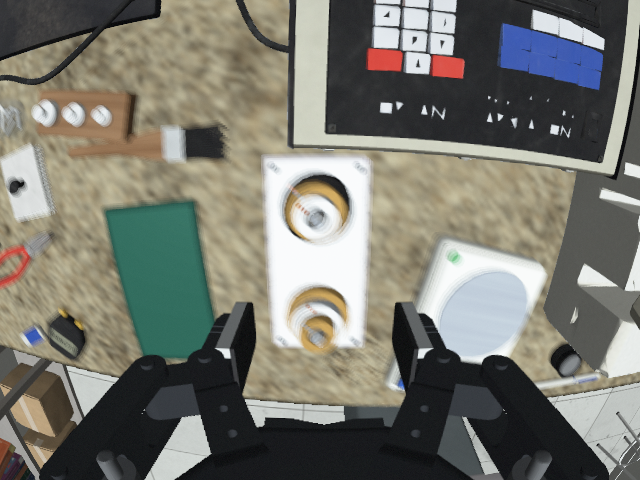

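The wrist view shows the target post tip at about (317,217), with the fingers straddling the stand line. The picture is blurred because the arm was still settling, so I'll measure again at rest.

```bash
cat >> h.py <<'E'
def wpts(d):
    """world point of every pixel of the fisheye"""
    v,u=np.mgrid[:480,:640]; a=u-d["cx"];b=v-d["cy"];r=np.hypot(a,b)+1e-9;th=r/d["fx"];Z=d["range_z"]
    k=np.tan(th)/r; P=np.stack([a*k*Z,b*k*Z,Z],-1); return (P-d["t"])@d["R"]
def circ(P,near,z,R=.045,tol=.003):
    m=(abs(P[...,2]-z)<tol)&(np.hypot(P[...,0]-near[0],P[...,1]-near[1])<R)
    c=P[m][:,:2]*1000
    return len(c),[np.round(x,1) for x in cv2.minEnclosingCircle(c.astype(np.float32))]
E
python3 - <<'E'
from h import *
from rig import manip
for i in range(4): d=manip.get_image("wrist")
P=wpts(d);s=manip.get_state()
A=(.612,.237);B=(.502,.228)
for z,R in((.06,.025),(.044,.03),(.028,.036)): print(z,circ(P,A,z,R),circ(P,B,z,R))
for c in(A,B):
    m=(P[...,2]>.063)&(P[...,2]<.072)&(np.hypot(P[...,0]-c[0],P[...,1]-c[1])<.02);print("tip",m.sum(),P[m].mean(0))
print("pan",circ(P,(.527,.068),.052,.06))
go(s,.612,.237,.06,94.35)
E
```

```text
0.06 (1168, [array([612.7, 237.1]), np.float64(18.0)]) (798, [array([503.3, 228.9]), np.float64(18.0)])
0.044 (1073, [array([612.8, 237. ]), np.float64(25.1)]) (736, [array([503.2, 228.7]), np.float64(25.2)])
0.028 (1207, [array([612.5, 237.3]), np.float64(32.1)]) (862, [array([503.9, 228.6]), np.float64(32.0)])
tip 118 [0.61353369 0.23714082 0.06588569]
tip 75 [0.50448132 0.22890266 0.06592671]
pan (6177, [array([527.7,  67.9]), np.float64(50.9)])
row [ 0.113 -0.131  3.465] turn 0.005 closing yaw now -85.6 pos [0.6082 0.2316 0.1986] q6 1.752
```

Request:
play_rows([
  [0,0,1.3,0,56],
  [0,0,2.6,0,56],
  [0,0,2.6,0,56],
  [0,0,2.6,0,56],
  [0,0,2.6,0,56],
])

```text
clock: 2.85
position: [0.6108, 0.232, 0.0988]
ee_rot: [-0.001, 0.999, 0.038, 0.003]
contact_force: [0.0, -0.0, -0.3]
width: 0.0559
gripper_force: 0.0
```

```bash
python3 - <<'E'
from h import *
from rig import manip
for i in range(3):
    go(manip.get_state(),.6128,.2371,.047,94.35);manip.get_image("wrist")
E
```

```text
row [ 0.053 -0.122  1.295] turn -0.001 closing yaw now -85.66 pos [0.6108 0.232  0.0988] q6 1.752
row [ 0.059 -0.12   1.287] turn 0.0 closing yaw now -85.65 pos [0.6106 0.2321 0.0985] q6 1.752
row [ 0.068 -0.119  1.277] turn 0.001 closing yaw now -85.64 pos [0.6102 0.2321 0.098 ] q6 1.752
```

Request:
play_rows([
  [0.07,-0.12,0.4,0,50],
  [0.07,-0.12,0.8,0,50],
  [0.07,-0.12,1.1,0,50],
  [0.07,-0.12,1.1,0,50],
  [0.07,-0.12,1.1,0,50],
])

```text
clock: 3.62
position: [0.6116, 0.2369, 0.0516]
ee_rot: [0.0, 0.999, 0.038, 0.0]
contact_force: [0.6, -0.6, -1.0]
width: 0.0497
gripper_force: 0.0
```

```bash
python3 - <<'E'
from h import *
from rig import manip
for i in range(2):
    s=manip.get_state();go(s,.6128,.2371,.047,94.35)
    d=manip.get_image("wrist")
print(s["contact_force"]);cv2.imwrite("pics/w2.png",d["img"][:,:,::-1])
E
```

```text
row [ 0.03  -0.003  0.114] turn 0.001 closing yaw now -85.64 pos [0.6116 0.2369 0.0516] q6 1.758
row [ 0.025 -0.001  0.123] turn 0.001 closing yaw now -85.64 pos [0.6118 0.237  0.0519] q6 1.758
[-0.23110738 -0.17870855  0.21683485]
```

View pics/w2.png

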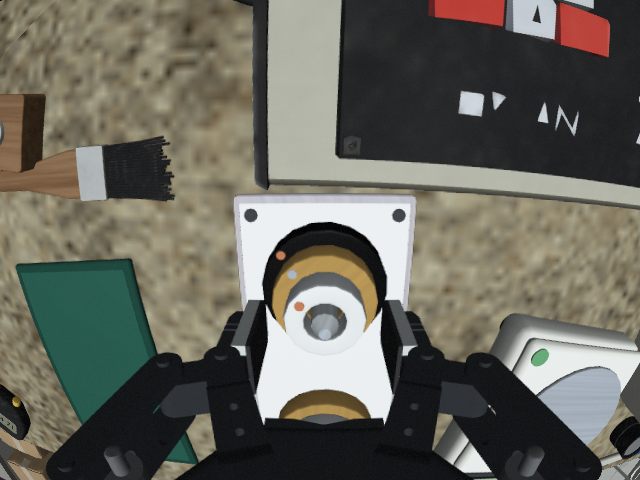

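The small steel disc at about (325,320) sits centred between the open fingers. I'll go 4 mm lower and close.

Request:
play_rows([
  [0.02,0,0.1,0,50],
  [0.02,0,0.1,0,30],
  [0.02,0,0.1,0,30],
  [0.02,0,0.1,0,30],
  [0.02,0,0.1,0,30],
])

```text
clock: 4.35
position: [0.6122, 0.237, 0.0478]
ee_rot: [-0.0, 0.999, 0.038, 0.0]
contact_force: [-0.3, 0.7, 1.3]
width: 0.0339
gripper_force: 39.7
```

```bash
python3 - <<'E'
from h import *
from rig import manip
s=manip.get_state();go(s,.6128,.2371,.15,94.35);print(s["contact_force"],s["width"],s["gripper_force"])
a=np.radians(7.77);x=np.array([np.cos(a),np.sin(a)])
for k in(.042,-.042): print("mat",np.array([.5085,.3968])+k*x)
E
```

```text
row [ 1.600e-02 -1.000e-03 -2.556e+00] turn 0.002 closing yaw now -85.63 pos [0.6122 0.237  0.0478] q6 1.758
[-0.31927687  0.65482369  1.29165138] 0.03392224584912154 39.71140304580331
mat [0.55011439 0.40247827]
mat [0.46688561 0.39112173]
```

Request:
play_rows([
  [0,0,-1.0,0,30],
  [0,0,-2.0,0,30],
  [0,0,-2.0,0,30],
  [-0.6,-2,-2.0,0,30],
  [-1.23,-4.24,-2.0,0,30],
])

```text
clock: 4.97
position: [0.5673, 0.3539, 0.1261]
ee_rot: [0.001, 0.999, 0.037, -0.001]
contact_force: [0.7, -0.1, -1.1]
width: 0.0339
gripper_force: 40.3
```

```bash
python3 - <<'E'
from h import *
from rig import manip
for i in range(3): d=manip.get_image("wrist")
cv2.imwrite("pics/w3.png",d["img"][:,:,::-1])
s=manip.get_state();go(s,.55,.4025,.0105,94.35);print(s["contact_force"],s["width"],s["gripper_force"])
P=wpts(d);print(circ(P,s["position"],s["position"][2]+.0122,.03,.004))
E
```

```text
row [-0.289 -1.185  2.882] turn 0.028 closing yaw now -85.37 pos [0.5657 0.3563 0.1258] q6 1.948
[ 0.39270066 -1.26442153 -0.41959025] 0.0341792126136408 40.33983358182013
(4366, [array([572. , 358.1]), np.float64(28.1)])
```

View pics/w3.png

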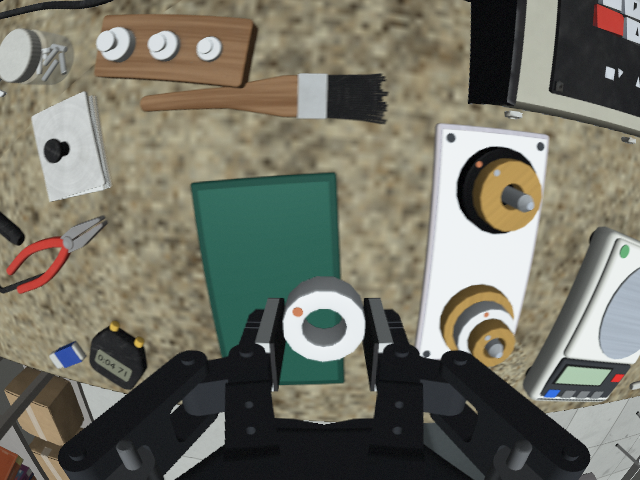

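The small steel disc is held level at (323,320), and the mat is at about (265,275). Next I'll move over the mat and lower.

Request:
play_rows([
  [-0.29,-1.18,0.3,0,30],
  [-0.29,-1.18,1.2,0,30],
  [-0.29,-1.18,2.2,0,30],
  [-0.29,-1.18,2.5,0,30],
  [-0.29,-1.18,2.5,0,30],
])

```text
clock: 5.75
position: [0.5529, 0.3989, 0.0266]
ee_rot: [0.001, 0.999, 0.038, -0.001]
contact_force: [-0.2, -0.3, -0.2]
width: 0.0339
gripper_force: 40.4
```

```bash
cat > st.py <<'E'
import sys
from h import *
from rig import manip
a=[float(x) for x in sys.argv[1:]]
manip.get_image("wrist");s=manip.get_state();go(s,a[0],a[1],a[2],a[3] if len(a)>3 else 94.35)
print(s["clock"],s["contact_force"].round(2),s["width"].round(4),s["gripper_force"])
E
python3 st.py .55 .4025 .0105
```

```text
row [-0.089 -0.079  0.438] turn -0.003 closing yaw now -85.68 pos [0.5538 0.3996 0.028 ] q6 2.019Traceback (most recent call last):
  File "st.py", line 6, in <module>
    print(s["clock"],s["contact_force"].round(2),s["width"].round(4),s["gripper_force"])
                                                 ^^^^^^^^^^^^^^^^
AttributeError: 'float' object has no attribute 'round'
```

Request:
play_rows([
  [-0.08,-0.07,0.25,0,30],
  [-0.08,-0.07,0.4,0,30],
  [-0.08,-0.07,0.42,0,30],
  [-0.08,-0.07,0.42,0,30],
  [-0.08,-0.07,0.42,0,30],
])

```text
clock: 6.42
position: [0.5497, 0.4028, 0.0111]
ee_rot: [-0.0, 0.999, 0.038, 0.0]
contact_force: [-0.1, 0.1, -2.5]
width: 0.0338
gripper_force: 40.4
```

```bash
sed -i 's/s\["width"\].round(4)/s["width"]/' st.py; python3 st.py .55 .4025 .009; python3 st.py .55 .4025 .009
```

```text
row [0.006 0.007 0.053] turn 0.002 closing yaw now -85.63 pos [0.5497 0.4028 0.0111] q6 2.025
6.475 [ 0.43 -0.93 -0.66] 0.0339182432986846 40.40699196048081
row [0.007 0.006 0.052] turn 0.002 closing yaw now -85.63 pos [0.5497 0.4027 0.0111] q6 2.025
6.525 [ 0.33 -0.09 -1.96] 0.03424141058318491 40.40713272057474
```

Lower a touch to contact, open and rise.

Request:
play_rows([
  [0,0,0.05,0,30],
  [0,0,0.05,0,30],
  [0,0,0.05,0,56],
  [0,0,0.05,0,56],
  [0,0,-1.0,0,56],
])

```text
clock: 7.15
position: [0.5469, 0.401, 0.0473]
ee_rot: [0.002, 0.999, 0.038, -0.004]
contact_force: [0.1, 0.5, -0.0]
width: 0.0558
gripper_force: 0.0
```

```bash
python3 st.py .6126 .237 .12
```

```text
row [ 1.217  4.27  -1.612] turn 0.002 closing yaw now -85.63 pos [0.5514 0.4038 0.0557] q6 2.025
7.2 [1.77 0.88 3.62] 0.05608035458591173 0.0
```

Request:
play_rows([
  [0,0,-1.6,0,70],
  [0.3,1.4,-1.6,0,70],
  [0.7,2.8,-1.6,0,70],
  [1.24,4.25,-1.6,0,70],
  [1.24,4.25,-1.6,0,70],
])

```text
clock: 7.82
position: [0.6141, 0.2326, 0.1149]
ee_rot: [0.001, 0.999, 0.035, 0.001]
contact_force: [0.8, 0.8, 0.1]
width: 0.0701
gripper_force: 0.0
```

```bash
python3 - <<'E'
from h import *
from rig import manip
for i in range(4): d=manip.get_image("wrist")
cv2.imwrite("pics/w4.png",d["img"][:,:,::-1]);P=wpts(d)
print("small on mat",circ(P,(.55,.4025),.021,.025),circ(P,(.55,.4025),.005,.006))
for z,R in((.044,.03),(.028,.036)): print(z,circ(P,(.6127,.237),z,R))
go(manip.get_state(),.6126,.237,.033,94.35)
E
```

```text
small on mat (843, [array([550.6, 402.9]), np.float64(18.4)]) (8, [array([547. , 405.2]), np.float64(2.4)])
0.044 (3940, [array([612.8, 237. ]), np.float64(25.1)])
0.028 (1908, [array([612.8, 237.3]), np.float64(32.0)])
row [0.03  0.026 2.042] turn 0.006 closing yaw now -85.59 pos [0.6114 0.2379 0.1147] q6 1.758
```

Request:
play_rows([
  [0.03,0.02,0.8,0,70],
  [0.03,0.02,1.6,0,70],
  [0.03,0.02,1.8,0,70],
  [0.03,0.02,1.8,0,70],
  [0.03,0.02,1.8,0,70],
])

```text
clock: 8.65
position: [0.6141, 0.237, 0.0443]
ee_rot: [-0.0, 0.999, 0.038, 0.001]
contact_force: [0.2, -0.6, 0.7]
width: 0.0699
gripper_force: 0.0
```

```bash
python3 st.py .6128 .237 .0295;python3 st.py .6128 .237 .0295
```

```text
row [-0.034 -0.007  0.372] turn 0.004 closing yaw now -85.61 pos [0.6142 0.2368 0.0444] q6 1.757
8.7 [ 0.21 -0.76  0.08] 0.07020194083631155 0.0
row [-0.032 -0.011  0.369] turn 0.003 closing yaw now -85.62 pos [0.6141 0.2367 0.0443] q6 1.757
8.75 [-0.05 -0.28 -0.52] 0.069737078228518 0.0
```

Request:
play_rows([
  [-0.03,-0.01,0.2,0,65],
  [-0.03,-0.01,0.36,0,60],
  [-0.03,-0.01,0.36,0,44],
  [-0.03,-0.01,0.36,0,44],
  [-0.03,-0.01,0.36,0,44],
], newtons=50)

```text
clock: 9.38
position: [0.6119, 0.2365, 0.0282]
ee_rot: [0.0, 0.999, 0.038, -0.0]
contact_force: [0.0, -0.2, -2.4]
width: 0.0478
gripper_force: 51.6
```

```bash
python3 st.py .6128 .237 .0295
```

```text
row [ 0.023 -0.01  -0.032] turn 0.001 closing yaw now -85.64 pos [0.6119 0.2365 0.0282] q6 1.758
9.425 [ 0.92  0.78 -2.2 ] 0.04752882961426195 51.645480478182435
```

Request:
play_rows([
  [0,0,-1.2,0,44],
  [0,0,-2.4,0,44],
  [-0.3,-0.4,-2.4,0,44],
  [-1.4,-1.8,-2.4,0,44],
  [-2.6,-3.2,-2.4,0,44],
])

```text
clock: 10.05
position: [0.5104, 0.3428, 0.123]
ee_rot: [0.0, 0.999, 0.037, -0.001]
contact_force: [0.5, 1.3, -1.6]
width: 0.0474
gripper_force: 52.7
```

```bash
python3 st.py .467 .391 .03
```

```text
row [-0.772 -1.114  2.335] turn 0.015 closing yaw now -85.5 pos [0.5023 0.3486 0.1228] q6 1.976
10.1 [-5.52  3.02 -3.06] 0.047477003777723584 52.70853543654084
```

Request:
play_rows([
  [-0.72,-0.93,0.3,0,44],
  [-0.72,-0.93,1.2,0,44],
  [-0.72,-0.93,2.0,0,44],
  [-0.72,-0.93,2.2,0,44],
  [-0.72,-0.93,2.2,0,44],
])

```text
clock: 10.72
position: [0.4805, 0.3767, 0.0358]
ee_rot: [0.0, 0.999, 0.038, -0.001]
contact_force: [1.0, -0.1, -1.3]
width: 0.0478
gripper_force: 52.7
```

```bash
python3 - <<'E'
from h import *
from rig import manip
for i in range(3): d=manip.get_image("wrist")
cv2.imwrite("pics/w5.png",d["img"][:,:,::-1])
go(manip.get_state(),.467,.391,.0065,94.35)
E
```

```text
row [-0.351 -0.367  0.779] turn -0.0 closing yaw now -85.65 pos [0.482  0.3774 0.0377] q6 2.046
```

View pics/w5.png

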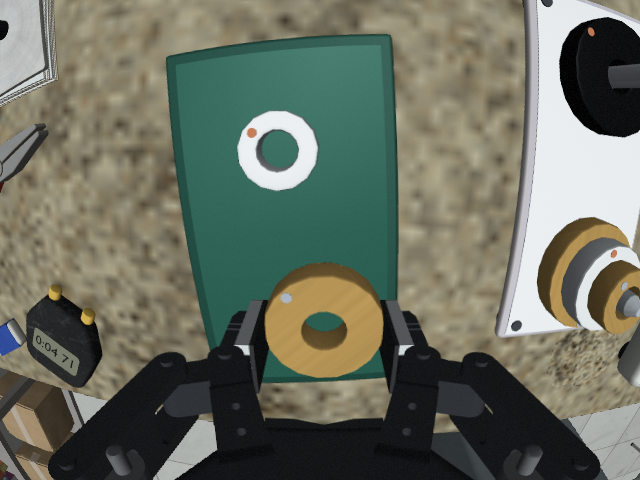

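Small steel lies flat on the mat at (278,150). Middle brass is held level at (324,320), slightly short of its target.

Request:
play_rows([
  [-0.35,-0.36,0.3,0,44],
  [-0.35,-0.36,0.55,0,44],
  [-0.35,-0.36,0.65,0,44],
  [-0.35,-0.36,0.68,0,44],
  [-0.35,-0.36,0.68,0,44],
])

```text
clock: 11.5
position: [0.4663, 0.3902, 0.0092]
ee_rot: [0.0, 0.999, 0.038, 0.0]
contact_force: [0.6, 0.3, -3.2]
width: 0.0474
gripper_force: 52.7
```

```bash
python3 st.py .467 .391 .0055
```

```text
row [ 0.018 -0.018  0.097] turn -0.0 closing yaw now -85.65 pos [0.4663 0.3902 0.0094] q6 2.077
11.55 [-0.42  0.28 -1.78] 0.04740185496699525 52.72007610183209
```

Request:
play_rows([
  [0,0,0.08,0,44],
  [0,0,0.09,0,44],
  [0,0,0.09,0,44],
])

```text
clock: 11.92
position: [0.466, 0.3902, 0.0056]
ee_rot: [0.0, 0.999, 0.038, -0.0]
contact_force: [0.4, 0.3, -2.4]
width: 0.0481
gripper_force: 52.7
```

```bash
python3 st.py .467 .391 .0055
```

```text
row [ 0.027 -0.018  0.003] turn 0.001 closing yaw now -85.64 pos [0.466  0.3902 0.0056] q6 2.077
11.975 [ 0.3  -0.24 -1.75] 0.047412922121845766 52.72265649866313
```

Request:
play_rows([
  [0,0,0.02,0,44],
  [0,0,0.02,0,70],
  [0,0,0.02,0,70],
  [0,0,-1.2,0,80],
  [0,0,-2.6,0,80],
])

```text
clock: 12.6
position: [0.4653, 0.3898, 0.1098]
ee_rot: [0.001, 0.999, 0.038, -0.001]
contact_force: [0.6, 0.2, 0.5]
width: 0.0803
gripper_force: 0.0
```

```bash
python3 st.py .6128 .2371 .11
```

```text
row [3.268 4.156 0.231] turn 0.003 closing yaw now -85.62 pos [0.4697 0.3928 0.1188] q6 2.077
12.65 [1.36 2.34 3.94] 0.07993110531286954 0.0
```

Request:
play_rows([
  [1,1.2,0,0,80],
  [2,2.4,0,0,80],
  [3,3.7,0,0,80],
  [3.37,4.09,0,0,80],
  [3.37,4.09,0,0,80],
])

```text
clock: 13.28
position: [0.6138, 0.2363, 0.1094]
ee_rot: [-0.0, 0.999, 0.037, -0.0]
contact_force: [-1.0, -0.1, 0.6]
width: 0.0801
gripper_force: 0.0
```

```bash
python3 - <<'E'
from h import *
from rig import manip
for i in range(3): d=manip.get_image("wrist")
P=wpts(d)
print("black",circ(P,(.6127,.237),.028,.036),"mid",circ(P,(.466,.390),.021,.03),"small",circ(P,(.55,.4025),.021,.025))
go(manip.get_state(),.6128,.2371,.03,94.35)
E
```

```text
black (6143, [array([612.4, 236.8]), np.float64(32.2)]) mid (147, [array([489.1, 389.6]), np.float64(12.2)]) small (868, [array([550.8, 402.8]), np.float64(18.6)])
row [0.035 0.043 1.987] turn 0.008 closing yaw now -85.57 pos [0.6114 0.2387 0.1095] q6 1.759
```

Request:
play_rows([
  [0.03,0.02,0.8,0,80],
  [0.03,0.02,1.6,0,80],
  [0.03,0.02,2.0,0,80],
  [0.03,0.02,2.0,0,80],
  [0.03,0.02,2.0,0,80],
])

```text
clock: 14.05
position: [0.6147, 0.2374, 0.0308]
ee_rot: [-0.0, 0.999, 0.038, 0.001]
contact_force: [0.8, -0.7, 0.5]
width: 0.08
gripper_force: 0.0
```

```bash
python3 st.py .6126 .237 .011
```

```text
row [-0.061  0.002  0.502] turn 0.004 closing yaw now -85.61 pos [0.615  0.2373 0.0311] q6 1.757
14.1 [ 0.46 -0.02  0.08] 0.08032030126124794 0.0
```

Request:
play_rows([
  [-0.05,0,0.25,0,80],
  [-0.05,0,0.45,0,80],
  [-0.05,0,0.48,0,56],
  [-0.05,0,0.48,0,56],
  [-0.05,0,0.48,0,56],
], newtons=70)

```text
clock: 14.72
position: [0.6122, 0.236, 0.0105]
ee_rot: [0.0, 0.999, 0.038, 0.0]
contact_force: [-0.4, -2.3, 0.7]
width: 0.061
gripper_force: 75.4
```

```bash
python3 - <<'E'
from h import *
from rig import manip
d=manip.get_image("wrist")
cv2.imwrite("pics/w6.png",d["img"][:,:,::-1][150:470,120:540]);s=manip.get_state()
go(s,.6126,.237,.011,94.35);print(s["contact_force"],s["width"],s["gripper_force"])
E
```

```text
row [ 0.012 -0.022 -0.013] turn 0.002 closing yaw now -85.63 pos [0.6122 0.2361 0.0105] q6 1.758
[ 6.74914664e-04 -1.68190741e+00  3.56697273e-01] 0.060941802605474396 75.41538351215422
```

View pics/w6.png

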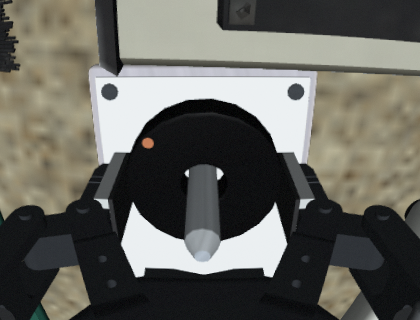

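The black disc is clamped between both pads with the post in the middle of its bore at about (205,200) of the crop. Next I'll lift it straight up.

Request:
play_rows([
  [0,0,-0.7,0,56],
  [0,0,-1.5,0,56],
  [0,0,-2.3,0,56],
  [0,0,-2.5,0,56],
  [0,0,-2.5,0,56],
])

```text
clock: 15.4
position: [0.6116, 0.2366, 0.1098]
ee_rot: [-0.0, 0.999, 0.038, -0.0]
contact_force: [-1.1, 0.1, -4.5]
width: 0.0608
gripper_force: 78.0
```

```bash
python3 - <<'E'
from h import *
from rig import manip
for i in range(3): d=manip.get_image("wrist")
cv2.imwrite("pics/w7.png",d["img"][:,:,::-1]);s=manip.get_state();P=wpts(d)
go(s,.5275,.068,.11,94.35);print(s["contact_force"],s["width"],s["gripper_force"])
m=(np.hypot(P[...,0]-.612,P[...,1]-.237)<.032)&(P[...,2]>.10)&(P[...,2]<.14);q=P[m]
print(len(q),np.percentile(q[:,2],[5,50,95]));A=np.c_[q[:,:2]-q[:,:2].mean(0),np.ones(len(q))];print("tilt",np.linalg.lstsq(A,q[:,2],rcond=None)[0])
print(circ(P,(.612,.237),np.median(q[:,2]),.036,.004))
E
```

```text
row [-2.399  4.035 -0.028] turn 0.001 closing yaw now -85.64 pos [0.6109 0.2362 0.1084] q6 1.757
[ 0.14875962 -0.20484982 -4.12508791] 0.0609813959124211 77.98215240240097
17509 [0.11708635 0.12544228 0.12680107]
tilt [-0.03812388 -0.00908154  0.1249277 ]
(15624, [array([615.4, 237.3]), np.float64(35.2)])
```

View pics/w7.png

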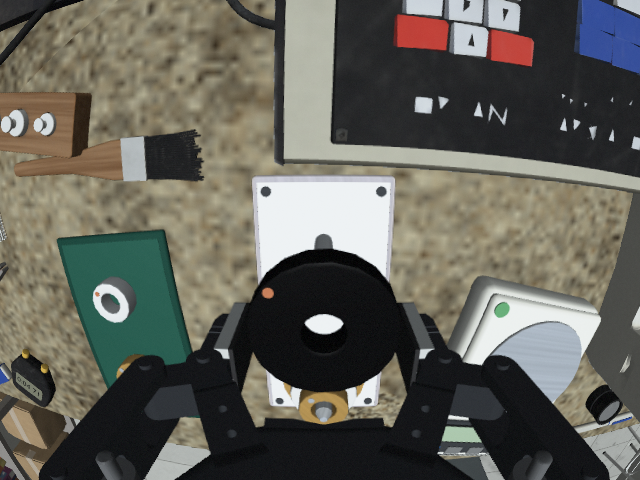

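The black disc is held level, with its bore at (325,335). It is clear of the post, and the pan is to the lower right.

Request:
play_rows([
  [-0.5,0.8,0,0,56],
  [-1.1,1.9,0,0,56],
  [-1.8,3.0,0,0,56],
  [-2.4,4.03,0,0,56],
  [-2.4,4.03,0,0,56],
])

```text
clock: 16.18
position: [0.5257, 0.066, 0.1092]
ee_rot: [0.0, 0.999, 0.036, -0.002]
contact_force: [-0.2, 1.8, -3.7]
width: 0.0608
gripper_force: 78.0
```

```bash
python3 - <<'E'
from h import *
from rig import manip
for i in range(4): d=manip.get_image("wrist")
P=wpts(d);s=manip.get_state();z=s["position"][2]+.0175
m=(np.hypot(P[...,0]-s["position"][0],P[...,1]-s["position"][1])<.045)&(abs(P[...,2]-z)<.0012)
im=d["img"].max(2)<70; q=P[m&im]*1000
print("held",len(q),cv2.minEnclosingCircle(q[:,:2].astype(np.float32)))
print("post A",circ(P,(.612,.237),.066,.02,.003))
go(s,.5275,.068,.0525,94.35)
E
```

```text
held 12692 ((536.0521850585938, 69.96930694580078), 43.92933654785156)
post A (146, [array([612.4, 235.9]), np.float64(5.0)])
row [-0.047  0.027  1.441] turn 0.004 closing yaw now -85.61 pos [0.5293 0.0692 0.1101] q6 1.493
```

Request:
play_rows([
  [-0.04,0.02,0.6,0,56],
  [-0.04,0.02,1.1,0,56],
  [-0.04,0.02,1.35,0,56],
  [-0.04,0.02,1.38,0,56],
  [-0.04,0.02,1.38,0,56],
])

```text
clock: 17.0
position: [0.5278, 0.0679, 0.0557]
ee_rot: [0.0, 0.999, 0.038, 0.001]
contact_force: [-0.1, 0.3, -4.0]
width: 0.0614
gripper_force: 78.0
```

```bash
python3 st.py .5275 .068 .0505;python3 st.py .5275 .068 .0505
```

```text
row [-0.01  -0.007  0.135] turn 0.003 closing yaw now -85.62 pos [0.5279 0.0678 0.0559] q6 1.491
17.05 [ 0.42  0.91 -3.63] 0.06115624187938062 78.02207266911864
row [-0.009 -0.009  0.138] turn 0.003 closing yaw now -85.62 pos [0.5279 0.0677 0.056 ] q6 1.491
17.1 [-0.15  0.53 -3.07] 0.061017444539984624 78.02328930236399
```

Request:
play_rows([
  [0,0,0.06,0,56],
  [0,0,0.1,0,56],
  [0,0,0.12,0,56],
  [0,0,0.12,0,56],
])

```text
clock: 17.6
position: [0.5271, 0.0675, 0.0506]
ee_rot: [0.0, 0.999, 0.038, 0.0]
contact_force: [-1.5, 0.6, -1.6]
width: 0.0612
gripper_force: 78.3
```

```bash
python3 st.py .5275 .068 .0505
```

```text
row [ 0.011 -0.012  0.003] turn 0.001 closing yaw now -85.64 pos [0.5271 0.0675 0.0506] q6 1.491
17.65 [-0.89 -0.29 -1.65] 0.060496911780599634 78.34217037074268
```

Request:
play_rows([
  [0,0,0.01,0,82],
  [0,0,0.01,0,82],
  [0,0,0.01,0,82],
  [0,0,-0.8,0,82],
  [0,0,-1.8,0,76],
])

```text
clock: 18.27
position: [0.5264, 0.0675, 0.1225]
ee_rot: [-0.0, 0.999, 0.038, -0.001]
contact_force: [1.9, -0.4, -0.2]
width: 0.0761
gripper_force: 0.0
```

```bash
python3 - <<'E'
from h import *
from rig import manip
for i in range(3): d=manip.get_image("wrist")
cv2.imwrite("pics/w8.png",d["img"][:,:,::-1]);P=wpts(d);s=manip.get_state()
print("black",circ(P,(.5275,.068),.068,.04,.002),"pan",circ(P,(.5275,.068),.052,.06,.002))
go(s,.4665,.390,.12,94.35)
E
```

```text
black (7433, [array([528.6,  67.9]), np.float64(32.0)]) pan (9613, [array([527.2,  68.4]), np.float64(50.3)])
row [-0.944 -8.156  0.108] turn 0.002 closing yaw now -85.63 pos [0.529  0.0676 0.1247] q6 1.491
```

View pics/w8.png

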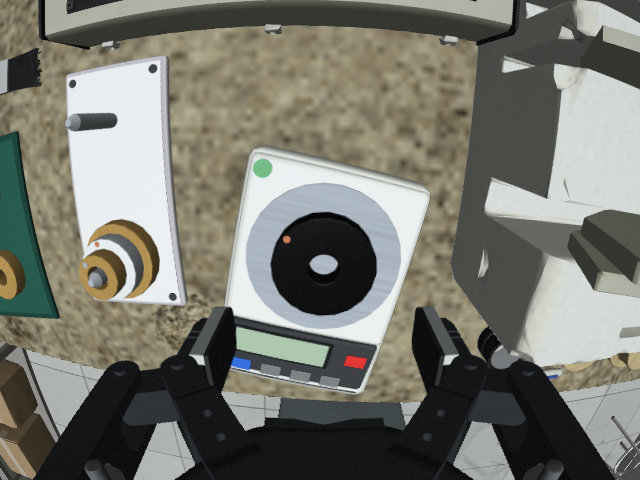

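The black disc lies flat at (324,264), centred on the pan. Back to the mat for middle brass.

Request:
play_rows([
  [-0.2,-1.5,0,0,76],
  [-0.4,-3.2,0,0,76],
  [-0.6,-5,0,0,76],
  [-0.8,-6.8,0,0,76],
  [-0.9,-8.15,0,0,76],
])

```text
clock: 19.05
position: [0.4679, 0.3741, 0.1211]
ee_rot: [0.001, 0.999, 0.038, -0.001]
contact_force: [0.9, 1.1, 0.5]
width: 0.0759
gripper_force: 0.0
```

Request:
play_rows([
  [0,0,0,0,76],
  [0,0,0,0,76],
])

```text
clock: 19.3
position: [0.4683, 0.3721, 0.1211]
ee_rot: [0.001, 0.999, 0.039, -0.001]
contact_force: [-0.2, 0.1, -0.1]
width: 0.0763
gripper_force: 0.0
```

```bash
python3 - <<'E'
from h import *
from rig import manip
for i in range(3): d=manip.get_image("wrist")
P=wpts(d);s=manip.get_state()
print("mid",circ(P,(.4665,.390),.021,.032,.002),"small",circ(P,(.55,.4025),.021,.025,.002))
go(s,.4665,.390,.02,94.35)
E
```

```text
mid (3170, [array([468. , 390.7]), np.float64(25.0)]) small (1619, [array([550.1, 403.3]), np.float64(17.9)])
row [-0.032 -0.481  2.549] turn -0.009 closing yaw now -85.74 pos [0.4693 0.371  0.122 ] q6 2.05
```

Request:
play_rows([
  [0,-0.48,0.8,0,74],
  [0,-0.48,1.6,0,72],
  [0,-0.48,2.3,0,70],
  [0,-0.48,2.4,0,70],
  [0,-0.48,2.4,0,70],
])

```text
clock: 20.08
position: [0.4685, 0.3912, 0.027]
ee_rot: [-0.0, 0.999, 0.037, 0.0]
contact_force: [-0.3, 1.1, 0.4]
width: 0.0701
gripper_force: 0.0
```

```bash
python3 st.py .468 .3905 .0075
```

```text
row [-0.024  0.027  0.502] turn -0.004 closing yaw now -85.69 pos [0.4689 0.3916 0.0276] q6 2.078
20.125 [0.08 0.99 0.26] 0.0704211923042954 0.0
```

Request:
play_rows([
  [-0.02,0.02,0.3,0,66],
  [-0.02,0.02,0.48,0,62],
  [-0.02,0.02,0.48,0,44],
  [-0.02,0.02,0.48,0,44],
  [-0.02,0.02,0.48,0,44],
], newtons=50)

```text
clock: 20.75
position: [0.4669, 0.3909, 0.0071]
ee_rot: [0.0, 0.999, 0.038, -0.0]
contact_force: [0.6, 0.5, -2.1]
width: 0.0477
gripper_force: 51.6
```

```bash
python3 st.py .468 .3905 .0075
```

```text
row [ 0.026  0.012 -0.009] turn 0.002 closing yaw now -85.63 pos [0.4669 0.3909 0.0071] q6 2.077
20.8 [-0.46  0.44 -2.14] 0.04722724981498137 51.618596403859556
```

Request:
play_rows([
  [0,0,-1.3,0,44],
  [0,0,-2.6,0,44],
  [0.7,0.9,-2.7,0,44],
  [1.6,2.0,-2.7,0,44],
  [2.6,3.2,-2.7,0,44],
])

```text
clock: 21.42
position: [0.5811, 0.2705, 0.1156]
ee_rot: [-0.0, 0.999, 0.039, 0.0]
contact_force: [0.6, 1.0, -2.2]
width: 0.0476
gripper_force: 52.8
```

Request:
play_rows([
  [0.72,0.91,0,0,44],
  [0.72,0.91,0,0,44],
  [0.72,0.91,0,0,44],
  [0.72,0.91,0,0,44],
])

```text
clock: 21.92
position: [0.6108, 0.2381, 0.1151]
ee_rot: [-0.0, 0.999, 0.039, -0.0]
contact_force: [-0.5, 1.2, -2.8]
width: 0.0474
gripper_force: 52.8
```

```bash
python3 st.py .6117 .237 .08;python3 st.py .6117 .237 .08; python3 st.py .6117 .237 .08
```

```text
row [0.019 0.032 0.881] turn 0.011 closing yaw now -85.54 pos [0.6109 0.2382 0.1152] q6 1.758
21.975 [ 0.43  0.24 -2.06] 0.04754812632629341 52.796705262735486
row [0.016 0.032 0.883] turn 0.012 closing yaw now -85.53 pos [0.611  0.2382 0.1153] q6 1.758
22.025 [ 0.29 -0.39 -2.02] 0.0473118028334528 52.79722492676228
row [0.012 0.029 0.884] turn 0.011 closing yaw now -85.54 pos [0.6111 0.2381 0.1154] q6 1.758
22.075 [-0.79  0.29 -1.92] 0.04731336204936699 52.79716576449573
```

Request:
play_rows([
  [0.01,0.03,0.5,0,44],
  [0.01,0.03,0.9,0,44],
  [0.01,0.03,0.9,0,44],
  [0.01,0.03,0.9,0,44],
])

```text
clock: 22.58
position: [0.6127, 0.2362, 0.0795]
ee_rot: [-0.0, 0.999, 0.038, 0.0]
contact_force: [0.1, -0.4, -2.4]
width: 0.0476
gripper_force: 52.8
```

```bash
python3 - <<'E'
from h import *
from rig import manip
for i in range(3): d=manip.get_image("wrist")
cv2.imwrite("pics/w9.png",d["img"][:,:,::-1][200:440,120:540]);P=wpts(d);s=manip.get_state()
p=s["position"];q=P[(np.hypot(P[...,0]-p[0],P[...,1]-p[1])<.0262)&(abs(P[...,2]-p[2]-.0135)<.0025)];print(len(q),cv2.minEnclosingCircle((q[:,:2]*1000).astype(np.float32)),np.percentile(q[:,2],[5,50,95]))
print("tip",[P[(abs(P[...,2]-.0655)<.003)&(np.hypot(P[...,0]-.612,P[...,1]-.237)<.008)].mean(0)])
go(s,.6117,.237,.04,94.35)
E
```

```text
8521 ((613.8289184570312, 236.4412078857422), 26.107973098754883) [0.09247998 0.09373143 0.09470778]
tip [array([nan, nan, nan])]
row [-0.031 -0.025  1.   ] turn 0.001 closing yaw now -85.64 pos [0.613  0.2361 0.08  ] q6 1.756<stdin>:6: RuntimeWarning: Mean of empty slice.
  ret = um.true_divide(
```

View pics/w9.png

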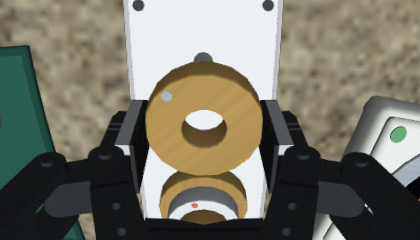

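The disc is level, with its bore at (203,127) of the crop, just ahead of the post, whose shaft shows behind the disc's rim. It is about 1 mm off, so I'll correct that and descend in steps.

Request:
play_rows([
  [-0.03,-0.02,0,0,44],
  [-0.03,-0.02,0.2,0,44],
  [-0.03,-0.02,0.4,0,44],
  [-0.03,-0.02,0.6,0,44],
  [-0.03,-0.02,0.6,0,44],
])

```text
clock: 23.35
position: [0.6104, 0.2363, 0.0539]
ee_rot: [0.0, 0.999, 0.038, -0.001]
contact_force: [0.7, 1.0, -2.8]
width: 0.0473
gripper_force: 52.8
```

```bash
python3 st.py .6117 .237 .018
```

```text
row [ 0.024 -0.011  0.914] turn 0.001 closing yaw now -85.64 pos [0.6108 0.2365 0.0545] q6 1.758
23.4 [ 0.53  0.28 -1.63] 0.04733663922129926 52.785738073289394
```

Request:
play_rows([
  [0.02,-0.01,0.35,0,44],
  [0.02,-0.01,0.7,0,44],
  [0.02,-0.01,0.9,0,44],
  [0.02,-0.01,0.93,0,44],
  [0.02,-0.01,0.93,0,44],
])

```text
clock: 24.02
position: [0.6121, 0.2371, 0.018]
ee_rot: [0.0, 0.999, 0.038, 0.0]
contact_force: [0.0, -0.2, -1.4]
width: 0.0473
gripper_force: 52.8
```

```bash
python3 st.py .6117 .237 .0138
```

```text
row [-0.016  0.003  0.114] turn 0.002 closing yaw now -85.63 pos [0.6123 0.2372 0.0184] q6 1.758
24.075 [-0.32  0.04 -1.67] 0.047550503350398746 52.79272937681526
```

Request:
play_rows([
  [0,0,0.08,0,44],
  [0,0,0.1,0,44],
  [0,0,0.1,0,44],
])

```text
clock: 24.45
position: [0.612, 0.2371, 0.0141]
ee_rot: [0.0, 0.999, 0.038, 0.0]
contact_force: [0.8, 0.3, -1.8]
width: 0.0476
gripper_force: 52.8
```

```bash
python3 st.py .6117 .237 .0138
```

```text
row [-0.007  0.002  0.008] turn 0.002 closing yaw now -85.63 pos [0.612  0.2371 0.0141] q6 1.758
24.5 [-0.03  0.13 -1.66] 0.04754696012103791 52.80048112850636
```

Request:
play_rows([
  [0,0,0.01,0,68],
  [0,0,0.01,0,68],
  [0,0,-1.0,0,68],
  [0,0,-2.3,0,62],
  [-0.1,-0.4,-2.4,0,56],
])

```text
clock: 25.12
position: [0.6103, 0.2531, 0.1151]
ee_rot: [-0.001, 0.999, 0.037, 0.005]
contact_force: [0.1, 0.4, -0.7]
width: 0.0559
gripper_force: 0.0
```

Request:
play_rows([
  [-0.5,-1.4,0,0,56],
  [-0.9,-2.8,0,0,56],
  [-1.13,-3.86,0,0,56],
  [-1.13,-3.86,0,0,56],
  [-1.13,-3.86,0,0,56],
])

```text
clock: 25.75
position: [0.5493, 0.4029, 0.1092]
ee_rot: [0.001, 0.999, 0.039, -0.001]
contact_force: [-1.4, -0.0, 0.8]
width: 0.0557
gripper_force: 0.0
```

```bash
python3 - <<'E'
from h import *
from rig import manip
for i in range(3): d=manip.get_image("wrist")
P=wpts(d);s=manip.get_state()
print("mid",circ(P,(.6127,.237),.028,.032,.003),"small",circ(P,(.55,.4025),.021,.025,.002))
go(s,.5497,.4028,.027,94.35);print(s["contact_force"],s["width"])
E
```

```text
mid (2313, [array([613.5, 238. ]), np.float64(25.1)]) small (1547, [array([550.4, 403.3]), np.float64(18.1)])
row [-0.011 -0.025  2.068] turn -0.007 closing yaw now -85.72 pos [0.5503 0.4019 0.1097] q6 2.025
[-0.83688058 -0.29138876  0.30161207] 0.05567164908248911
```

Request:
play_rows([
  [0,-0.02,0.8,0,54],
  [0,-0.02,1.6,0,52],
  [0,-0.02,2.1,0,50],
  [0,-0.02,2.1,0,50],
  [0,-0.02,2.1,0,50],
])

```text
clock: 26.52
position: [0.5509, 0.4037, 0.027]
ee_rot: [-0.0, 0.999, 0.038, 0.001]
contact_force: [0.8, 0.6, 0.8]
width: 0.0501
gripper_force: 0.0
```

```bash
python3 st.py .5499 .403 .0085
```

```text
row [-0.031  0.024  0.472] turn -0.003 closing yaw now -85.68 pos [0.551  0.404  0.0274] q6 2.026
26.575 [ 0.2  -0.25  0.11] 0.05006874237089081 0.0
```

Request:
play_rows([
  [-0.03,0.02,0.3,0,50],
  [-0.03,0.02,0.45,0,50],
  [-0.03,0.02,0.45,0,30],
  [-0.03,0.02,0.45,0,30],
  [-0.03,0.02,0.45,0,30],
], newtons=40)

```text
clock: 27.2
position: [0.5488, 0.4032, 0.008]
ee_rot: [0.0, 0.999, 0.038, 0.0]
contact_force: [1.2, 0.0, -1.5]
width: 0.0342
gripper_force: 39.9
```

```bash
python3 st.py .5499 .403 .0085
```

```text
row [ 0.028  0.007 -0.01 ] turn 0.002 closing yaw now -85.63 pos [0.5488 0.4032 0.0081] q6 2.026
27.25 [ 0.18  0.1  -0.49] 0.03414634412983336 39.85433103516698
```

Request:
play_rows([
  [0,0,-1.3,0,30],
  [0,0,-2.6,0,30],
  [0.3,1.0,-2.7,0,30],
  [0.6,2.2,-2.7,0,30],
  [0.9,3.3,-2.7,0,30],
])

```text
clock: 27.88
position: [0.595, 0.273, 0.1165]
ee_rot: [0.0, 0.999, 0.038, 0.0]
contact_force: [1.0, 1.0, -1.4]
width: 0.0342
gripper_force: 40.4
```

Request:
play_rows([
  [0.34,0.96,0,0,30],
  [0.34,0.96,0.3,0,30],
  [0.34,0.96,0.6,0,30],
  [0.34,0.96,0.6,0,30],
  [0.34,0.96,0.6,0,30],
])

```text
clock: 28.5
position: [0.6107, 0.2382, 0.0919]
ee_rot: [-0.0, 0.999, 0.039, -0.0]
contact_force: [0.0, -0.3, -0.8]
width: 0.0341
gripper_force: 40.4
```

```bash
python3 - <<'E'
from h import *
from rig import manip
for i in range(3): d=manip.get_image("wrist")
cv2.imwrite("pics/w10.png",d["img"][:,:,::-1][200:440,120:540]);P=wpts(d);s=manip.get_state()
p=s["position"];q=P[(np.hypot(P[...,0]-p[0],P[...,1]-p[1])<.0215)&(abs(P[...,2]-p[2]-.013)<.0015)&(d["img"].min(2)>90)];print(len(q),cv2.minEnclosingCircle((q[:,:2]*1000).astype(np.float32)),np.percentile(q[:,2],[5,50,95]))
go(s,.6112,.237,.073,94.35);print(s["contact_force"])
E
```

```text
3616 ((611.6543579101562, 238.72608947753906), 20.289579391479492) [0.1044791  0.10565126 0.10658523]
row [-0.002  0.019  0.487] turn 0.007 closing yaw now -85.58 pos [0.6112 0.2378 0.0925] q6 1.759
[ 0.21795536 -0.73147866 -0.59551239]
```

View pics/w10.png

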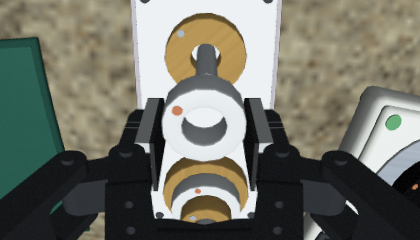

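Middle brass is seated on the post at (205,55) of the crop. Small steel is held level above the post at (204,125), so I'll descend.

Request:
play_rows([
  [0.02,0.02,0.3,0,30],
  [0.02,0.02,0.5,0,30],
  [0.02,0.02,0.7,0,30],
  [0.02,0.02,0.85,0,30],
  [0.02,0.02,0.85,0,30],
])

```text
clock: 29.28
position: [0.6116, 0.2361, 0.0572]
ee_rot: [0.0, 0.999, 0.038, -0.001]
contact_force: [1.5, 0.2, -0.8]
width: 0.034
gripper_force: 40.4
```

```bash
python3 st.py .6113 .237 .032
```

```text
row [-0.014 -0.021  0.643] turn 0.001 closing yaw now -85.64 pos [0.6119 0.2362 0.0577] q6 1.757
29.325 [ 0.66 -0.19 -0.38] 0.034260390721825476 40.35565238445997
```

Request:
play_rows([
  [-0.01,-0.02,0.3,0,30],
  [-0.01,-0.02,0.5,0,30],
  [-0.01,-0.02,0.58,0,30],
  [-0.01,-0.02,0.6,0,30],
  [-0.01,-0.02,0.6,0,30],
])

```text
clock: 29.95
position: [0.6117, 0.2371, 0.0342]
ee_rot: [0.0, 0.999, 0.038, 0.0]
contact_force: [-0.1, 0.9, -0.6]
width: 0.0342
gripper_force: 40.4
```

```bash
python3 st.py .6113 .237 .031
```

```text
row [-0.013  0.001  0.083] turn 0.001 closing yaw now -85.64 pos [0.6118 0.2371 0.0343] q6 1.758
30.0 [ 0.91  0.3  -0.62] 0.033579324620546705 40.356402983888984
```

Request:
play_rows([
  [0,0,0.06,0,30],
  [0,0,0.08,0,30],
  [0,0,0.08,0,30],
])

```text
clock: 30.38
position: [0.6115, 0.237, 0.0308]
ee_rot: [0.0, 0.999, 0.038, -0.0]
contact_force: [-0.5, 0.1, -0.6]
width: 0.0342
gripper_force: 40.4
```

```bash
python3 st.py .6113 .237 .031
```

```text
row [-0.006  0.    -0.005] turn 0.001 closing yaw now -85.64 pos [0.6115 0.237  0.0308] q6 1.758
30.425 [ 0.41 -0.47 -1.67] 0.034305983645570096 40.358465518802404
```

Request:
play_rows([
  [0,0,0,0,56],
  [0,0,0,0,56],
  [0,0,-1.0,0,56],
  [0,0,-2.3,0,56],
  [0,0,-3.5,0,56],
])

```text
clock: 31.05
position: [0.6117, 0.2371, 0.1726]
ee_rot: [-0.0, 0.999, 0.038, 0.0]
contact_force: [-0.4, 0.2, -0.4]
width: 0.056
gripper_force: 0.0
```

Request:
play_rows([
  [-1.5,0,0,0,56],
  [-1.5,0,0,0,56],
  [-1.5,0,0,0,56],
  [-1.5,0,0,0,56],
])

```text
clock: 31.55
position: [0.553, 0.2326, 0.1709]
ee_rot: [-0.0, 0.999, 0.038, 0.001]
contact_force: [0.7, -0.4, 0.3]
width: 0.0558
gripper_force: 0.0
```

```bash
python3 - <<'E'
from h import *
from rig import manip
for i in range(6): d=manip.get_image("wrist")
cv2.imwrite("pics/w11.png",d["img"][:,:,::-1]);P=wpts(d)
A=(.6127,.237);B=(.503,.2287)
print(circ(P,A,.044,.02),circ(P,A,.028,.028),circ(P,(.5275,.068),.068,.04,.003),circ(P,B,.06,.025),circ(P,B,.044,.03))
s=manip.get_state();print(s["clock"],s["position"],s["qd"].round(3),s["contact_force"])
E
```

```text
(1373, [array([614. , 237.8]), np.float64(18.1)]) (1374, [array([613.5, 237.6]), np.float64(25.1)]) (3292, [array([528.6,  68.3]), np.float64(32.2)]) (1154, [array([503.2, 229. ]), np.float64(18.1)]) (1028, [array([503.4, 228.8]), np.float64(25.0)])
31.85 [0.55212938 0.2324761  0.17055218] [-0.    -0.003  0.003 -0.001  0.001 -0.001] [ 0.00406127 -0.46237294  0.68501847]
```

View pics/w11.png

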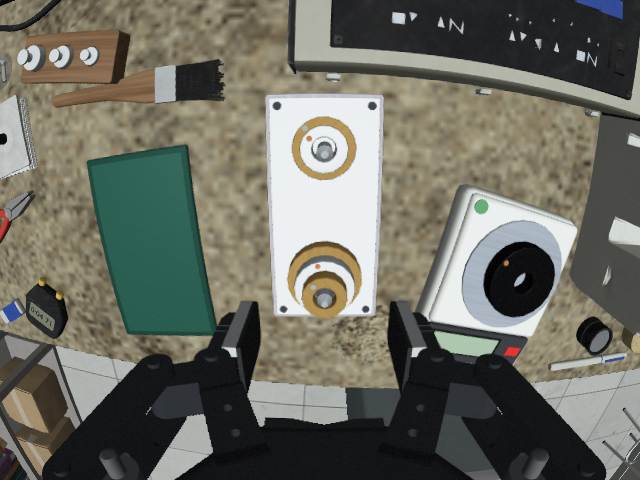

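Both discs are threaded on the post at (324,148), the black disc sits on the pan at (519,280), the other stack is unchanged and the robot is clear.

```bash
python3 -c "from rig import manip;print(manip.sign_off())"
```

```text
the job is handed in; nothing more can be done
None
```

The job is done and handed in at about 32 s on the robot's clock: the black disc lies flat about 1 mm from the pan's centre, middle brass and small steel are back on their post in that order, and the other stack is untouched.

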